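# Clamp the barometer for the trip

## Robot

A 6-joint arm with a two-finger parallel gripper is mounted at the origin on the work surface. World frame = base frame: x ahead of the robot, y to its left, z up, the work surface at z = 0. Lengths are in m, angles in degrees, forces in N, time in s.
With the tool pointing down it reaches from about 0.375 to 0.9 m from the base axis. Payload 3.1 kg.
Tool frame: the origin (TCP) lies on the front face of the gripper's body, between the roots of the fingers; the fingertips stand 70 mm ahead of it and the grasp point (between the pads) lies 51 mm ahead of it (bot.tip_extent is the distance from the TCP to the fingertips, in m); z points along the fingers, x is the direction in which the jaws open and shut, and the axes are right-handed (so a half turn about z gives the same grasp; the last joint's range is limited). The gripper opens to 87 mm and grips with 3 to 60 N. Pads are 19 mm wide; open, the fingers measure 117 mm over their backs; the gripper's body (75 mm by 190 mm) begins 51 mm behind the grasp point.
Start: joints at [-85.285, 30.224, 82.088, -0, 67.689, -10.227], TCP at [0.161, -0.604, 0.292] pointing down, gripper open.
Joint ranges: [-176.69, 176.69], [-43.24, 126.21], [12.49, 139.97], [-82, 262], [0, 151.66], [-163.58, 163.58]. Speed limits (degrees/s): [159.86, 159.86, 180, 180, 180, 180].

## Interface

Orientations are given as a 3x3 rotation matrix whose columns are the frame's x, y, z axes.
In Python, from rig import bot, viewer, ticket gives the robot as it stands. The module is installed in compiled form; this text tells all that it offers.
- The arm moves only by the tool arm_command, never from a script. Its argument "targets" is a list of rows, each an object with "rot": the turn, a rotation vector about the tool's x, y, z in degrees, a list of three; "offset": the shift along the tool's x, y, z in cm, a list of three; "gripper": the closure, from 0 (fully open) to 1 (shut). A call has 1 to 8 rows; each row is the pose to reach, as a shift and turn from the pose commanded when the call began, along the tool's axes at that moment; what a row does not reach only later rows make up. A row lasts 1/10 s, in which the tool goes at most 50 mm and 8.59 degrees, less where a joint would pass 70% of its speed; a pose out of reach is approached as far as the arm can. A call with a gripper value outside its range is refused whole. The fingers move at their own pace and stop on an object; the grip force is fixed at half the most. Time passes only in rows, so rows that repeat a pose let the fingers close. It gives the time, the measured TCP pose, the force and the opening at its end, in the units of the state.
- bot.read_state(): the state, without advancing time (a new reading comes with each control period).
- viewer.capture(name): name is "scene" or "top" or "wrist"; returns a dict with "frame" (384x512x3 uint8, red, green, blue), "fx", "fy", "cx", "cy" (pixels), "view" (4x4, takes a point from world to camera coordinates). Camera axes: x right, y down, z forward; pixel columns grow to the right and rows downward; lengths in m; the calibration is good to about 2 mm. A picture is of the moment at which its call begins. There is no depth.
- ticket.hand_in(): hands the job in, once; it reports no verdict.
The state is a dict: "time_s": time; "joint_positions": joint angles; "qvel": joint speeds; "tau": joint torques, N m; "position": TCP position; "tcp_rot": TCP orientation; "force": force on the tool from outside, world axes, zero at the start; "moment": the same for the moment, N m; "opening": opening from 0.0 (shut) to 1.0 (fully open).
Only numpy, scipy, OpenCV 4.12 (cv2) and the standard library are available. Lean on these libraries where they do the work, as an engineer would, in place of code of your own. Each camera call takes 0.05 s, during which the arm holds its last target. There are 200 camera calls.

## Task

Stow the barometer before the boat moves off: lift the grey barometer out of its wooden rest, stand it gently (never dropped or tipped over) on the bed of the cam clamp, about midway along the slot between the fence and the sliding jaw, and let go of it. Then swing the orange cam lever its full quarter turn to the stop, so that the jaw draws the barometer tight against the fence. Leave the cup, the two chart weights and the eraser where they are.

Things in the scene. Friction and masses are not known exactly. Their poses are not given: they have to be found in the camera images.
- barometer: Loose grey barometer case, dial on top: an upright block 44 (own x) x 62 (y) x 58 mm tall, about 0.3 kg. Origin: centre of underside. Starts in the rest, axes along the rest's; half a turn makes no difference. The rest covers its narrow ends (62 mm apart), the clamp's slot its broad faces (44 mm apart): so it must be set down on the open table between and taken again the other way.
- rest: Fixed pale wooden rest; place and yaw vary. Base 70 x 100 mm (x, y), 6 mm thick, on which the barometer stands; two cheeks, 36 mm (x) by 14 mm (y), inner faces at y = -34 and +34 mm, tops 64 mm above the table, level with the barometer's top. Origin: centre of its underside, on the table, z up.
- clamp: Fixed cam clamp; place and yaw vary. Origin: on the table, mid-slot; z up, x from fence to cam. Bed x -46 to 104, y -38 to 38 mm, 8 mm thick; the barometer stands on it with its own x along the clamp's x, either way round. Slot open above and at its y ends; at lever angle 0 it spans x -28 (fence) to +28 mm (pad); at angle a the pad is 10.2 mm x a further in. Cam pivot at x 70, y 0.
- fence: Fixed wooden fence of the clamp, faced with cork, 18 mm thick (x), 50 mm wide (y), its top 66 mm above the table, its inner face at x = -28 mm in the clamp's frame. Origin and axes: the clamp's own.
- pad: Black rubber pad on the sliding wooden jaw, facing the fence; together 15 mm thick (x), 50 mm wide (y), tops 66 mm above the table. Origin: the clamp's at lever angle 0; moves with the lever towards the fence (clamp -x). Sprung, 2 N per mm: with the barometer in the slot and the lever at its stop it is pressed back 4 mm and bears with about 8 N.
- cam (a joint): Angle (rad) of the orange cam lever about its vertical pivot: 0 = open, lever along the clamp's +x, away from the slot; turns anticlockwise seen from above to the stop at 1.57, lever along the clamp's +y. Starts between 0 and 0.2. Friction 0.15 N m: it stays where it is left.
- cam_post (a point): Axis of the lever's upright round black grip post, 16 mm below its top, 66 mm above the table. Post 18 mm in diameter, 55 mm from the pivot, rising from the arm (top 37 mm above the table) to 82 mm. Near it only fence, jaw and barometer (tops 66 mm) stand higher than 37 mm. Pinch it from above and lead it round the arc (it may turn between the fingers), or push it.
- cup: White cup, 76 mm across the rim, 70 mm tall. Bystander. Origin: centre of its underside.
- weight_a: Aluminium chart weight, a disc 52 mm across with a small knob, 30 mm tall. Bystander. Origin: centre of its underside.
- weight_b: The other chart weight, the same. Bystander. Origin: centre of its underside.
- eraser: Green eraser block, 50 x 24 x 14 mm. Bystander. Origin: centre of its underside.
Mind the look-alikes: they are no part of the job. What is meant by the clamp is not blue or green, and is the larger of those in its own colour.

How it is judged (in metres and radians):
On the way:
1. the barometer stands upright on the clamp's bed between fence and jaw, let go, with the lever still open (x of barometer in the frame of clamp between -0.012 and 0.012 m and y of barometer in the frame of clamp between -0.015 and 0.015 m and z of barometer in the frame of clamp below 0.011 m and angle between barometer's own z axis and vertical below 0.08 rad and contact force between the fingers and barometer below 0.3 N and value of joint cam below 0.5 rad), for 0.2 s.
At the end, for the whole second after the job is handed in: Lever within 0.17 rad of its stop; barometer upright on the bed, square in the slot (0.08 rad), within 15 mm of mid-slot lengthwise, against the fence (within 4 mm), pressed by the pad with over 3 N and by the fence with over 1 N, at rest and released (value of joint cam above 1.4 rad and x of barometer in the frame of clamp between -0.01 and -0.002 m and y of barometer in the frame of clamp between -0.015 and 0.015 m and z of barometer in the frame of clamp below 0.011 m and angle between barometer's own z axis and vertical below 0.08 rad and angle between the x axis of barometer and the x axis of clamp, either way round below 0.08 rad and contact force between barometer and fence above 1 N and contact force between barometer and pad above 3 N and linear speed of barometer below 0.01 m/s); the robot touches nothing.
It fails at once if a bystander is moved by more than 25 mm (distance of any of cup, weight_a, weight_b, eraser from where it was at the start of the episode above 0.025 m).
It fails at once if the barometer is tipped by more than 45 degrees (angle between barometer's own z axis and vertical above 0.8 rad).
It fails at once if the barometer is dropped (falls free at over 0.7 m/s) (linear speed of barometer above 0.7 m/s and contact force between the fingers and barometer below 0.2 N).
It also fails if it takes over 67 s, if anything falls off the work surface, if the arm or the gripper's body presses on something with over 40 N, if the wrist force passes 120 N, or if a joint passes its speed limit or range.

## Working session

There is one attempt and no reset: what is moved stays moved. The work goes in short steps, Python scripts to look and compute and a tool call to move; the robot and the scene stay as the last step left them, time stands still between calls to the robot, and variables do not carry over. Pictures are saved under pics/ and viewed, about 8 in all and at most 12, crops included, and the job is handed in when it is done.

Besides the shell and the picture viewer there is one more tool, called after "Request:" as name(argument=value, ...), one argument or row to a line, values as JSON. arm_command: Moves the arm, as the interface text tells. Its arguments: {"type":"object","properties":{"targets":{"type":"array"}},"required":["targets"]}

```bash
mkdir -p pics; ls; python3 - <<'E'
from rig import bot,viewer
import cv2,numpy as np,pickle
s=bot.read_state();print(s)
d={n:viewer.capture(n) for n in("scene","top")}
pickle.dump(d,open("c0.pkl","wb"))
for n,c in d.items():
    print(n,c["fx"],c["cx"],c["cy"],np.round(c["view"],3).tolist())
    cv2.imwrite(f"pics/{n}0.png",cv2.resize(c["frame"][...,::-1],(800,600)))
E
```

```text
pics
{'time_s': 0.0, 'joint_positions': array([-8.52845645e+01,  3.02784618e+01,  8.21561948e+01, -9.75118164e-04,
        6.76885638e+01, -1.02260612e+01]), 'qvel': array([-0.05049699, -0.03310934, -0.03731547,  0.0577013 ,  0.06918212,
        0.07581073]), 'tau': array([-3.52281950e-04, -4.40035915e+01, -1.76593298e+01,  6.32991409e-02,
        5.84449363e-02, -1.65338565e-04]), 'position': array([ 0.16113472, -0.60327025,  0.29127794]), 'tcp_rot': array([[ 2.57838683e-01, -9.66187961e-01, -1.92485975e-04],
       [-9.66185656e-01, -2.57838495e-01,  2.14202667e-03],
       [-2.11923067e-03, -3.66320149e-04, -9.99997687e-01]]), 'force': array([ 0.49121656, -0.41848674, -0.10678198]), 'moment': array([ 0.01204049, -0.04274005, -0.02428409]), 'opening': 0.9968797566910788}
scene 421.90299847999546 250.7478916667459 190.810584767022 [[-0.54, 0.842, -0.017, 0.209], [0.487, 0.295, -0.822, -0.188], [-0.687, -0.452, -0.569, 1.493], [0.0, 0.0, 0.0, 1.0]]
top 416.53211955980044 248.2842787761656 192.72092939435794 [[-0.024, -1.0, 0.015, 0.036], [-0.983, 0.021, -0.182, 0.474], [0.182, -0.02, -0.983, 1.254], [0.0, 0.0, 0.0, 1.0]]
```

View pics/top0.png

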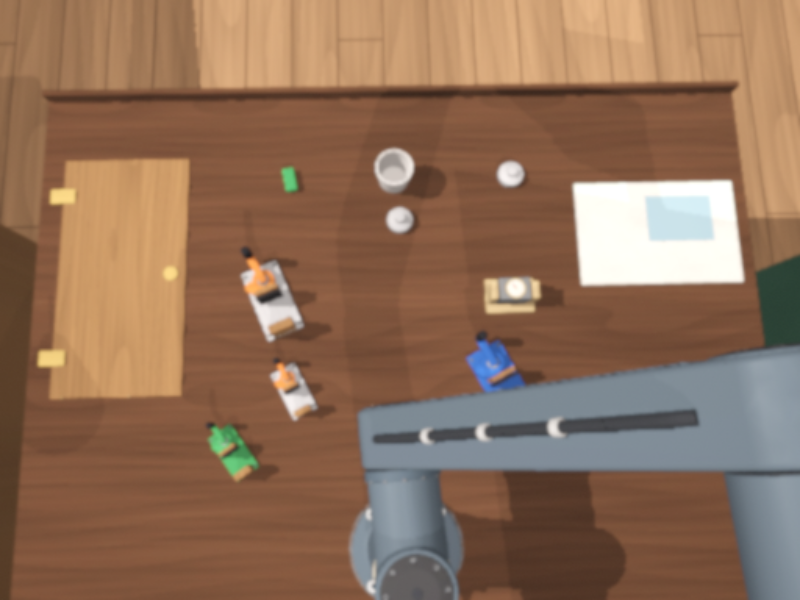

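View pics/scene0.png

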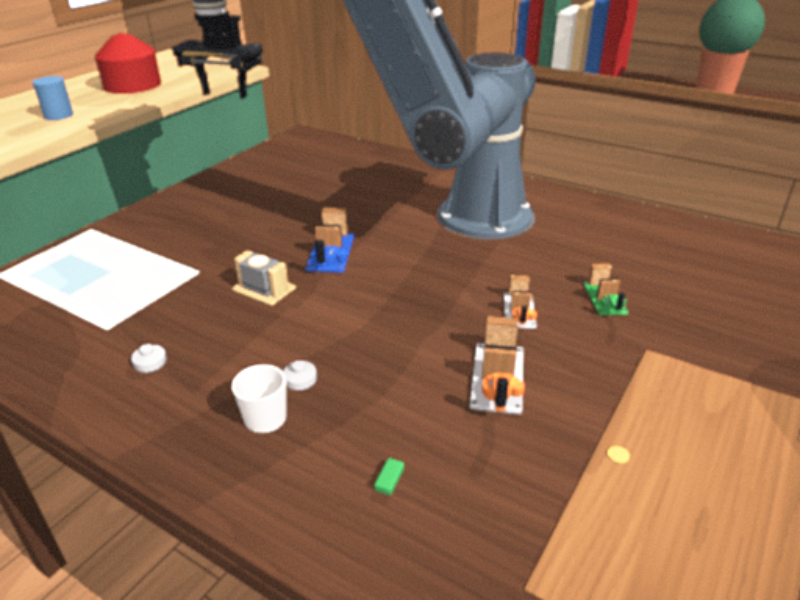

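Top view (800x600 scale): the target clamp, larger of the two grey ones, is at about (272,300), with its lever post at (247,253) and fence at (285,326). The barometer in its rest is at (512,292). Cup (394,170), weights (400,220) and (510,174), eraser (290,180). The scene view agrees.

```bash
cat > h.py <<'E'
from rig import bot,viewer
import cv2,numpy as np,pickle
from scipy.spatial.transform import Rotation as R
def ray(c,uv,z):
    "pixel(s) -> world points on plane z"
    uv=np.atleast_2d(np.asarray(uv,float)); V=c["view"]
    d=np.c_[(uv[:,0]-c["cx"])/c["fx"],(uv[:,1]-c["cy"])/c["fy"],np.ones(len(uv))]@V[:3,:3]
    o=-V[:3,:3].T@V[:3,3]
    return o+d*((z-o[2])/d[:,2])[:,None]
def proj(c,P):
    q=np.atleast_2d(P)@c["view"][:3,:3].T+c["view"][:3,3]
    return np.c_[c["fx"]*q[:,0]/q[:,2]+c["cx"],c["fy"]*q[:,1]/q[:,2]+c["cy"]]
def down(yaw):
    "tool down, tool x at world yaw (deg)"
    a=np.radians(yaw);x=np.array([np.cos(a),np.sin(a),0]);z=np.array([0,0,-1.]);return np.c_[x,np.cross(z,x),z]
def go(p,yaw):
    "offset cm / rot deg from the present pose to TCP p, jaw yaw (mod 180)"
    s=bot.read_state();M=s["tcp_rot"]
    c=[(R.from_matrix(M.T@down(yaw+k)).as_rotvec(degrees=True)) for k in(-180,0,180)]
    r=min(c,key=np.linalg.norm)
    print("t",s["time_s"],"offset",np.round(M.T@(np.array(p)-s["position"])*100,2),"rot",np.round(r,2),"j6",s["joint_positions"][5].round(1))
def snap(name,fn,crop=None,k=1.5625):
    c=viewer.capture(name);f=c["frame"][...,::-1]
    if fn: cv2.imwrite("pics/"+fn,cv2.resize(f,None,fx=k,fy=k,interpolation=cv2.INTER_CUBIC))
    return c
def mask(c,lo,hi,roi=None):
    m=cv2.inRange(cv2.cvtColor(c["frame"],cv2.COLOR_RGB2HSV),np.array(lo),np.array(hi))
    if roi: z=np.zeros_like(m);x0,y0,x1,y1=roi;z[y0:y1,x0:x1]=m[y0:y1,x0:x1];m=z
    return m
E
python3 - <<'E'
from h import *
d=pickle.load(open("c0.pkl","rb"));t=d["top"];k=.64
for n,p,z in [("post top",(247,253),.082),("fence top",(284,325),.066),("bed c",(272,300),.008),("baro dial",(516,289),.064),("restL",(484,296),.03),("restR",(540,291),.06),("cup",(394,157),.07),("wA",(400,220),.015),("wB",(510,174),.015),("eraser",(290,180),.014),("blue",(482,338),.08),("smallclamp",(280,362),.06)]:
    print(n,ray(t,np.array(p)*k,z).round(3)[0])
E
```

```text
post top [0.569 0.299 0.082]
fence top [0.428 0.228 0.066]
bed c [0.489 0.261 0.008]
baro dial [ 0.49  -0.228  0.064]
restL [ 0.484 -0.169  0.03 ]
restR [ 0.486 -0.276  0.06 ]
cup [0.768 0.006 0.07 ]
wA [ 0.651 -0.005  0.015]
wB [ 0.748 -0.241  0.015]
eraser [0.744 0.225 0.014]
blue [ 0.392 -0.153  0.08 ]
smallclamp [0.357 0.237 0.06 ]
```

```bash
python3 -c "
from h import *
go([.487,-.224,.24],0)"
```

```text
t 0.1 offset [-28.24 -41.26   5.2 ] rot [ -0.09   0.08 -75.06] j6 -10.2
```

Request:
arm_command(
  targets=[
    {"offset": [-28.2,-41.3,5.2],"rot": [0,0,-75],"gripper": 0},
    {"offset": [-28.2,-41.3,5.2],"rot": [0,0,-75],"gripper": 0},
    {"offset": [-28.2,-41.3,5.2],"rot": [0,0,-75],"gripper": 0},
    {"offset": [-28.2,-41.3,5.2],"rot": [0,0,-75],"gripper": 0},
    {"offset": [-28.2,-41.3,5.2],"rot": [0,0,-75],"gripper": 0},
    {"offset": [-28.2,-41.3,5.2],"rot": [0,0,-75],"gripper": 0},
    {"offset": [-28.2,-41.3,5.2],"rot": [0,0,-75],"gripper": 0},
    {"offset": [-28.2,-41.3,5.2],"rot": [0,0,-75],"gripper": 0},
  ],
)

```text
time_s: 0.9
position: [0.4217, -0.3006, 0.2505]
tcp_rot: [[0.995, -0.104, -0.0], [-0.104, -0.995, 0.0], [-0.0, -0.0, -1.0]]
force: [1.4, -0.5, -0.3]
opening: 0.999
```

```bash
python3 -c "
from h import *
go([.487,-.224,.24],0)"
```

```text
t 0.9 offset [ 5.7  -8.3   1.05] rot [-0.02  0.02 -5.97] j6 -41.9
```

Request:
arm_command(
  targets=[
    {"offset": [5.7,-8.3,1.0],"rot": [0,0,-6],"gripper": 0},
    {"offset": [5.7,-8.3,1.0],"rot": [0,0,-6],"gripper": 0},
    {"offset": [5.7,-8.3,1.0],"rot": [0,0,-6],"gripper": 0},
    {"offset": [5.7,-8.3,1.0],"rot": [0,0,-6],"gripper": 0},
    {"offset": [5.7,-8.3,1.0],"rot": [0,0,-6],"gripper": 0},
  ],
)

```text
time_s: 1.4
position: [0.4861, -0.2267, 0.2407]
tcp_rot: [[1.0, -0.006, -0.001], [-0.006, -1.0, -0.0], [-0.001, 0.0, -1.0]]
force: [0.2, -0.1, 0.6]
opening: 1.0
```

```bash
python3 -c "
from h import *
go([.487,-.224,.24],0)
c=snap('wrist','w1.png');t=snap('top',None)
pickle.dump((c,t),open('c1.pkl','wb'))
print(proj(c,[.487,-.224,.064]).round(),ray(c,[256,192],.064),c['view'].round(3).tolist())"
```

```text
t 1.4 offset [ 0.09 -0.27  0.07] rot [ 0.01  0.03 -0.33] j6 -36.6
[[263. 191.]] [[ 0.48118941 -0.22518224  0.064     ]] [[1.0, -0.005, 0.0, -0.487], [-0.005, -0.964, 0.264, -0.234], [-0.001, -0.264, -0.964, 0.281], [0.0, 0.0, 0.0, 1.0]]
```

View pics/w1.png

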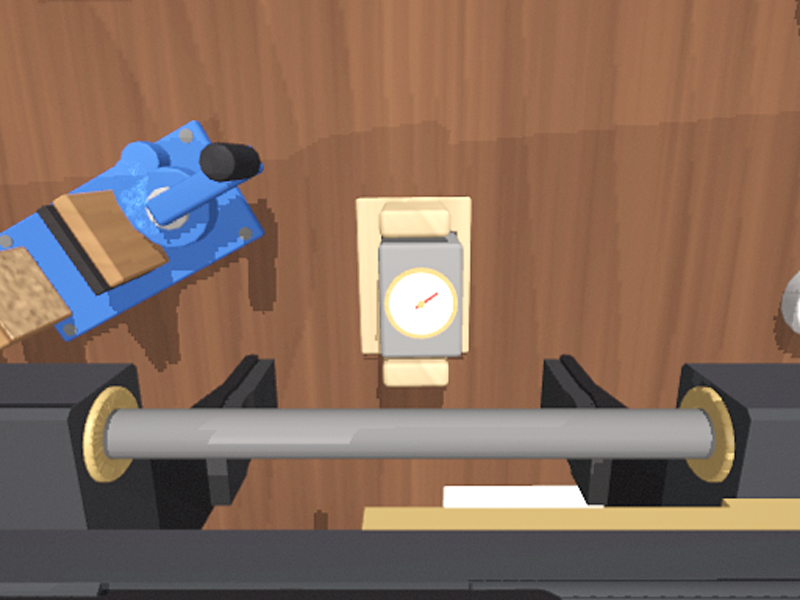

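The wrist view shows the barometer in the rest, dial centre at (421,302) in the 800 px scale, with the jaws opening along the image horizontal across the broad faces. There is room on both sides, and the blue clamp lies well left.

```bash
python3 - <<'E'
from h import *
c,t=pickle.load(open('c1.pkl','rb'))
m=mask(c,(15,30,140),(35,140,255),(220,110,320,252)) # pale wood
m2=mask(c,(0,0,100),(180,45,190),(230,140,305,235))  # grey
cs=max(cv2.findContours(m2,0,1)[0],key=cv2.contourArea)
r=cv2.minAreaRect(cs);b=cv2.boxPoints(r);print(r);P=ray(c,b,.064);print(P.round(4),P.mean(0))
for i in range(4):
    e=P[(i+1)%4]-P[i];print(np.linalg.norm(e).round(4),np.degrees(np.arctan2(e[1],e[0])).round(1))
print("dial",ray(c,[421/1.5625,302/1.5625],.064))
# side edges of grey by row fits
ys,xs=np.nonzero(m2)
L=[];Rr=[]
for y in range(165,222):
    q=xs[ys==y]
    if len(q)>30:L.append((q.min(),y));Rr.append((q.max()+1,y))
for E in(L,Rr):
    W=ray(c,np.array(E),.064);p=np.polyfit(W[:,1],W[:,0],1);print("edge x at y=-.224",np.polyval(p,-.224).round(4),"tilt deg",np.degrees(np.arctan(p[0])).round(2))
# base far-left/right corners
for z,u in((.006,(356,198)),(.006,(471,198)),(.006,(361,353))):print(ray(c,np.array(u)/1.5625,z).round(4))
E
```

```text
((269.1056213378906, 187.6969757080078), (80.2815170288086, 53.406776428222656), 88.36341857910156)
[[ 0.47   -0.1896  0.064 ]
 [ 0.5119 -0.1887  0.064 ]
 [ 0.5151 -0.2557  0.064 ]
 [ 0.4705 -0.2568  0.064 ]] [ 0.49185824 -0.22270553  0.064     ]
0.0419 1.3
0.0671 -87.2
0.0447 -178.6
0.0672 90.4
dial [[ 0.49211599 -0.22631934  0.064     ]]Traceback (most recent call last):
  File "<stdin>", line 17, in <module>
  File "h.py", line 7, in ray
    d=np.c_[(uv[:,0]-c["cx"])/c["fx"],(uv[:,1]-c["cy"])/c["fy"],np.ones(len(uv))]@V[:3,:3]
             ~~^^^^^
IndexError: index 0 is out of bounds for axis 1 with size 0
```

```bash
python3 - <<'E'
from h import *
c,t=pickle.load(open('c1.pkl','rb'))
for z,u in((.006,(356,198)),(.006,(471,198)),(.006,(361.5,353)),(.064,(379.5,355)),(.064,(462,357)),(.064,(380.5,265)),(.064,(462.5,265))):print(ray(c,np.array(u)/1.5625,z).round(4))
go([.492,-.226,.24],1);go([.492,-.226,.088],1)
E
```

```text
[[ 0.4543 -0.177   0.006 ]]
[[ 0.5235 -0.1774  0.006 ]]
[[ 0.4548 -0.2761  0.006 ]]
[[ 0.4699 -0.2556  0.064 ]]
[[ 0.5141 -0.257   0.064 ]]
[[ 0.4714 -0.2066  0.064 ]]
[[ 0.5133 -0.2068  0.064 ]]
t 1.5 offset [ 0.62 -0.15  0.09] rot [ 0.01  0.01 -1.43] j6 -36.6
t 1.5 offset [ 0.62 -0.15 15.29] rot [ 0.01  0.01 -1.43] j6 -36.6
```

Request:
arm_command(
  targets=[
    {"offset": [0.5,-0.1,4],"rot": [0,0,-0.4],"gripper": 0},
    {"offset": [0.5,-0.1,8],"rot": [0,0,-0.4],"gripper": 0},
    {"offset": [0.5,-0.1,11],"rot": [0,0,-0.4],"gripper": 0},
    {"offset": [0.5,-0.1,13.5],"rot": [0,0,-0.4],"gripper": 0},
    {"offset": [0.5,-0.1,15],"rot": [0,0,-0.4],"gripper": 0},
    {"offset": [0.5,-0.1,15],"rot": [0,0,-0.4],"gripper": 0},
    {"offset": [0.5,-0.1,15],"rot": [0,0,-0.4],"gripper": 0.6},
    {"offset": [0.5,-0.1,15],"rot": [0,0,-0.4],"gripper": 1},
  ],
)

```text
time_s: 2.3
position: [0.4919, -0.2262, 0.092]
tcp_rot: [[1.0, 0.001, 0.002], [0.001, -1.0, -0.001], [0.002, 0.001, -1.0]]
force: [-0.7, 0.3, 0.2]
opening: 0.896
```

Request:
arm_command(
  targets=[
    {"offset": [0,0,0],"rot": [0,0,0],"gripper": 1},
    {"offset": [0,0,0],"rot": [0,0,0],"gripper": 1},
    {"offset": [0,0,0],"rot": [0,0,0],"gripper": 1},
    {"offset": [0,0,0],"rot": [0,0,0],"gripper": 1},
  ],
)

```text
time_s: 2.7
position: [0.4917, -0.2251, 0.0912]
tcp_rot: [[1.0, 0.002, 0.0], [0.002, -1.0, -0.0], [0.0, 0.0, -1.0]]
force: [0.6, -0.3, 0.1]
opening: 0.541
```

Request:
arm_command(
  targets=[
    {"offset": [0,0,0],"rot": [0,0,0],"gripper": 1},
    {"offset": [0,0,0],"rot": [0,0,0],"gripper": 1},
    {"offset": [0,0,-1],"rot": [0,0,0],"gripper": 1},
    {"offset": [0,0,-3],"rot": [0,0,0],"gripper": 1},
    {"offset": [0,0,-6],"rot": [0,0,0],"gripper": 1},
    {"offset": [0,0,-9],"rot": [0,0,0],"gripper": 1},
    {"offset": [0,0,-10],"rot": [0,0,0],"gripper": 1},
    {"offset": [0,0,-10],"rot": [0,0,0],"gripper": 1},
  ],
)

```text
time_s: 3.5
position: [0.492, -0.2254, 0.1922]
tcp_rot: [[1.0, 0.002, 0.002], [0.002, -1.0, -0.002], [0.002, 0.002, -1.0]]
force: [0.1, -0.2, -3.7]
opening: 0.503
```

```bash
python3 - <<'E'
from h import *
c=snap('wrist','w2.png');s=bot.read_state();print(s["opening"]*87,s["force"],s["position"])
go([.49,.02,.19],0)
E
```

```text
43.57911551066035 [-0.01557068  0.28014321 -2.91419619] [ 0.49130387 -0.2249474   0.19088467]
t 3.55 offset [ -0.09 -24.49   0.09] rot [ 0.  -0.   0.1] j6 -36.6
```

View pics/w2.png

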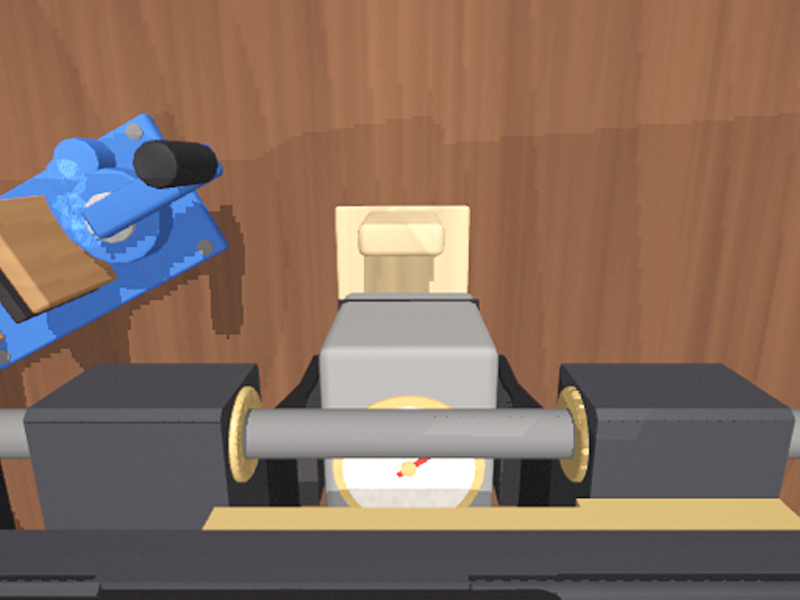

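The barometer is held square between the fingers and lifted clear of the rest (opening 43.6 mm, about 3 N of load). Next it goes to the open table.

Request:
arm_command(
  targets=[
    {"offset": [0,-3,0],"rot": [0,0,0],"gripper": 1},
    {"offset": [0,-7.5,0],"rot": [0,0,0],"gripper": 1},
    {"offset": [0,-12.5,0],"rot": [0,0,0],"gripper": 1},
    {"offset": [0,-17,0],"rot": [0,0,0],"gripper": 1},
    {"offset": [0,-21.5,0],"rot": [0,0,0],"gripper": 1},
    {"offset": [0,-24.5,1],"rot": [0,0,0],"gripper": 1},
    {"offset": [0,-24.5,3],"rot": [0,0,0],"gripper": 1},
    {"offset": [0,-24.5,5],"rot": [0,0,0],"gripper": 1},
  ],
)

```text
time_s: 4.35
position: [0.4901, 0.0215, 0.139]
tcp_rot: [[1.0, 0.005, -0.002], [0.005, -1.0, 0.0], [-0.002, -0.0, -1.0]]
force: [-0.2, -0.0, -3.7]
opening: 0.503
```

```bash
python3 -c "
from h import *
go([.49,.02,.086],0)"
```

```text
t 4.35 offset [0.   0.15 5.3 ] rot [-0.02  0.14  0.27] j6 -10.8
```

Request:
arm_command(
  targets=[
    {"offset": [0,0,2],"rot": [0,0,0],"gripper": 1},
    {"offset": [0,0,3.8],"rot": [0,0,0],"gripper": 1},
    {"offset": [0,0,4.9],"rot": [0,0,0],"gripper": 1},
    {"offset": [0,0,5.3],"rot": [0,0,0],"gripper": 1},
    {"offset": [0,0,5.5],"rot": [0,0,0],"gripper": 1},
    {"offset": [0,0,5.6],"rot": [0,0,0],"gripper": 1},
    {"offset": [0,0,5.6],"rot": [0,0,0],"gripper": 1},
    {"offset": [0,0,5.6],"rot": [0,0,0],"gripper": 1},
  ],
)

```text
time_s: 5.15
position: [0.4917, 0.0197, 0.0855]
tcp_rot: [[1.0, 0.002, 0.002], [0.002, -1.0, -0.0], [0.002, 0.0, -1.0]]
force: [0.4, -0.1, -2.8]
opening: 0.507
```

Request:
arm_command(
  targets=[
    {"offset": [0,0,0.05],"rot": [0,0,0],"gripper": 1},
    {"offset": [0,0,0.05],"rot": [0,0,0],"gripper": 0.4},
    {"offset": [0,0,0.05],"rot": [0,0,0],"gripper": 0},
    {"offset": [0,0,0.05],"rot": [0,0,0],"gripper": 0},
    {"offset": [0,0,0.05],"rot": [0,0,0],"gripper": 0},
    {"offset": [0,0,-2],"rot": [0,0,0],"gripper": 0},
    {"offset": [0,0,-6],"rot": [0,0,0],"gripper": 0},
    {"offset": [0,0,-11],"rot": [0,0,0],"gripper": 0},
  ],
)

```text
time_s: 5.95
position: [0.49, 0.02, 0.1946]
tcp_rot: [[1.0, 0.001, -0.005], [0.001, -1.0, 0.001], [-0.005, -0.001, -1.0]]
force: [0.8, -0.4, -0.5]
opening: 0.979
```

Request:
arm_command(
  targets=[
    {"offset": [0,0,-4],"rot": [0,0,8.5],"gripper": 0},
    {"offset": [0,0,-4],"rot": [0,0,17],"gripper": 0},
    {"offset": [0,0,-4],"rot": [0,0,25.5],"gripper": 0},
    {"offset": [0,0,-4],"rot": [0,0,34],"gripper": 0},
    {"offset": [0,0,-4],"rot": [0,0,42.5],"gripper": 0},
    {"offset": [0,0,-4],"rot": [0,0,51],"gripper": 0},
    {"offset": [0,0,-4],"rot": [0,0,59.5],"gripper": 0},
    {"offset": [0,0,-4],"rot": [0,0,68],"gripper": 0},
  ],
)

```text
time_s: 6.75
position: [0.4909, 0.0199, 0.2348]
tcp_rot: [[0.371, -0.929, -0.0], [-0.929, -0.371, 0.0], [-0.0, 0.0, -1.0]]
force: [-0.8, -0.3, -0.2]
opening: 1.001
```

Request:
arm_command(
  targets=[
    {"offset": [0,0,0],"rot": [0,0,8],"gripper": 0},
    {"offset": [0,0,0],"rot": [0,0,16],"gripper": 0},
    {"offset": [0,0,0],"rot": [0,0,22],"gripper": 0},
    {"offset": [0,0,0],"rot": [0,0,22],"gripper": 0},
    {"offset": [0,0,0],"rot": [0,0,22],"gripper": 0},
  ],
)

```text
time_s: 7.25
position: [0.491, 0.0199, 0.2348]
tcp_rot: [[0.004, -1.0, -0.0], [-1.0, -0.004, 0.0], [-0.0, 0.0, -1.0]]
force: [-0.3, -0.4, -0.7]
opening: 0.999
```

```bash
python3 - <<'E'
from h import *
go([.4915,.02,.22],-90);go([.4915,.02,.084],-90)
c=snap('wrist','w3.png');t=snap('top',None);pickle.dump((c,t),open('c3.pkl','wb'))
print(proj(c,[.4915,.02,.058])*1.5625)
E
```

```text
t 7.25 offset [-0.01 -0.05  1.48] rot [0.02 0.   0.22] j6 79.0
t 7.25 offset [-1.000e-02 -6.000e-02  1.508e+01] rot [0.02 0.   0.22] j6 79.0
[[409.48694518 299.47378851]]
```

View pics/w3.png

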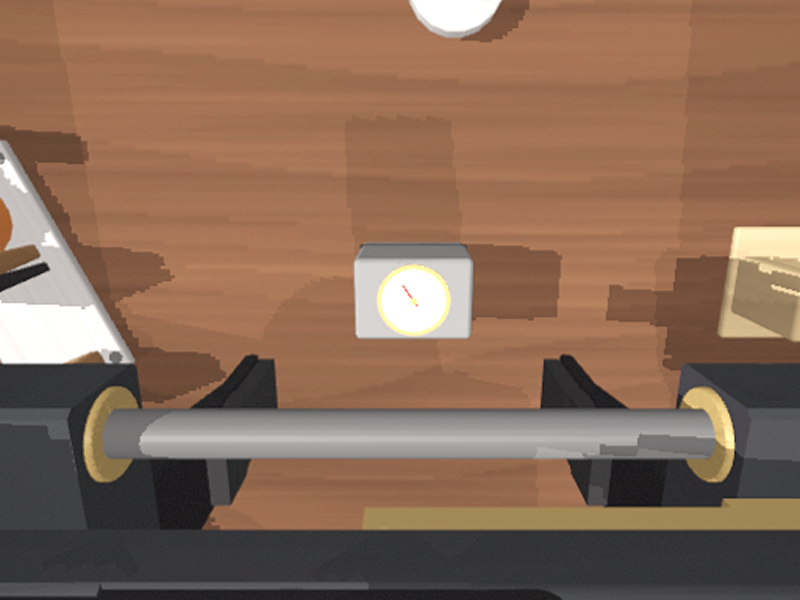

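The barometer stands upright on the table, dial at (414,300), square to the jaws and centred to about 2 mm. The target clamp is at the left edge of the picture. Next I grip it the other way.

Request:
arm_command(
  targets=[
    {"offset": [0.1,-0.05,4],"rot": [0,0,0.2],"gripper": 0},
    {"offset": [0.1,-0.05,8],"rot": [0,0,0.2],"gripper": 0},
    {"offset": [0.1,-0.05,11],"rot": [0,0,0.2],"gripper": 0},
    {"offset": [0.1,-0.05,13.5],"rot": [0,0,0.2],"gripper": 0},
    {"offset": [0.1,-0.05,14.7],"rot": [0,0,0.2],"gripper": 0},
    {"offset": [0.1,-0.05,14.8],"rot": [0,0,0.2],"gripper": 0},
    {"offset": [0.1,-0.05,14.8],"rot": [0,0,0.2],"gripper": 0.6},
    {"offset": [0.1,-0.05,14.8],"rot": [0,0,0.2],"gripper": 1},
  ],
)

```text
time_s: 8.15
position: [0.4924, 0.0188, 0.088]
tcp_rot: [[-0.002, -1.0, 0.002], [-1.0, 0.002, -0.0], [0.0, -0.002, -1.0]]
force: [0.6, 1.4, 0.4]
opening: 0.893
```

Request:
arm_command(
  targets=[
    {"offset": [0,0,0],"rot": [0,0,0],"gripper": 1},
    {"offset": [0,0,0],"rot": [0,0,0],"gripper": 1},
    {"offset": [0,0,0],"rot": [0,0,0],"gripper": 1},
    {"offset": [0,0,0],"rot": [0,0,0],"gripper": 1},
  ],
)

```text
time_s: 8.55
position: [0.4922, 0.0186, 0.0878]
tcp_rot: [[-0.001, -1.0, 0.002], [-1.0, 0.001, -0.001], [0.001, -0.002, -1.0]]
force: [-0.2, -1.4, 6.5]
opening: 0.711
```

Request:
arm_command(
  targets=[
    {"offset": [0,0,-1],"rot": [0,0,0],"gripper": 1},
    {"offset": [0,0,-3],"rot": [0,0,0],"gripper": 1},
    {"offset": [0,0,-7],"rot": [0,0,0],"gripper": 1},
    {"offset": [0,0,-11],"rot": [0,0,0],"gripper": 1},
    {"offset": [0,0,-14],"rot": [0,0,0],"gripper": 1},
    {"offset": [0,0,-15],"rot": [0,0,0],"gripper": 1},
    {"offset": [0,0,-15],"rot": [0,0,0],"gripper": 1},
  ],
)

```text
time_s: 9.25
position: [0.4919, 0.0189, 0.238]
tcp_rot: [[-0.002, -1.0, 0.003], [-1.0, 0.002, -0.0], [0.0, -0.003, -1.0]]
force: [0.1, 0.4, -3.9]
opening: 0.704
```

```bash
python3 -c "
from h import *
go([.392,.211,.25],-64)"
```

```text
t 9.25 offset [-19.19  10.02  -1.23] rot [ -0.15  -0.06 -26.1 ] j6 79.3
```

Request:
arm_command(
  targets=[
    {"offset": [-2.5,1.2,-1.2],"rot": [0,0,-4],"gripper": 1},
    {"offset": [-6,3,-1.2],"rot": [0,0,-9],"gripper": 1},
    {"offset": [-10,5,-1.2],"rot": [0,0,-14],"gripper": 1},
    {"offset": [-14,7,-1.2],"rot": [0,0,-19],"gripper": 1},
    {"offset": [-17.5,9,-1.2],"rot": [0,0,-24],"gripper": 1},
    {"offset": [-19.2,10,-1.2],"rot": [0,0,-26],"gripper": 1},
    {"offset": [-19.2,10,-1.2],"rot": [0,0,-26],"gripper": 1},
    {"offset": [-19.2,10,-1.2],"rot": [0,0,-26],"gripper": 1},
  ],
)

```text
time_s: 10.05
position: [0.3912, 0.211, 0.2474]
tcp_rot: [[0.438, -0.899, -0.003], [-0.899, -0.438, -0.001], [-0.0, 0.003, -1.0]]
force: [0.5, -0.6, -3.6]
opening: 0.709
```

```bash
python3 - <<'E'
from h import *
c=snap('wrist','w4.png');s=snap('scene',None);t=snap('top',None);pickle.dump((c,s,t),open('c4.pkl','wb'))
st=bot.read_state();print(st["position"],st["opening"],st["joint_positions"].round(1))
E
```

```text
[0.39251576 0.2102165  0.24824774] 0.7084863065086152 [ 13.7  20.6 109.8  -0.   49.7  78. ]
```

View pics/w4.png

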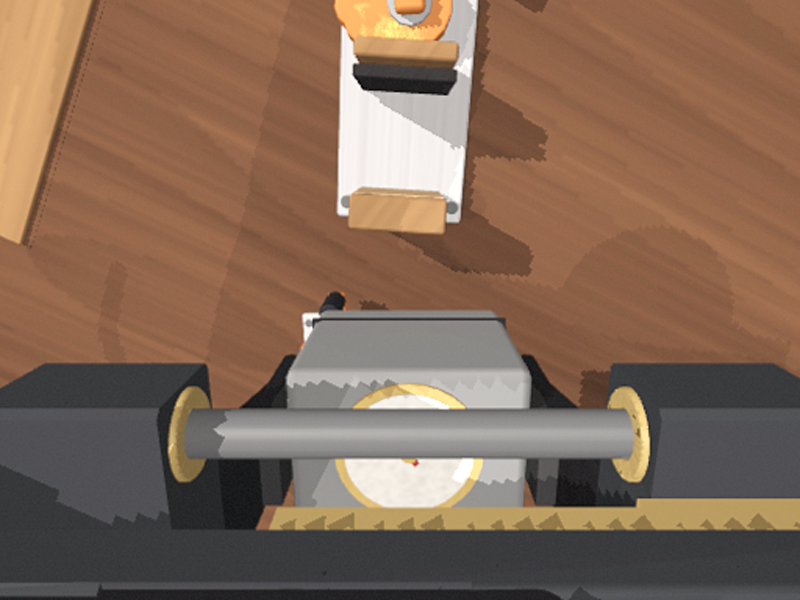

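The wrist view shows the clamp: near bed corners (338,215) and (461,223), fence top from about y=194 to 232 and x=349 to 446, black pad face at y=64–94, jaw wood top at 38–62. The slot is open and empty.

```bash
python3 - <<'E'
from h import *
c,s,t=pickle.load(open('c4.pkl','rb'));k=1/1.5625
def q(u,z):return ray(c,np.array(u)*k,z)[0]
A=q((338,215),.008);B=q((461,223),.008);C=q((341.5,60),.008);D=q((474,50),.008)
print(A.round(4),B.round(4),"width",np.linalg.norm(A-B).round(4))
for P,Q in((A,C),(B,D)): e=Q-P;print("side yaw",np.degrees(np.arctan2(e[1],e[0])).round(2))
e=A-B;print("end yaw",np.degrees(np.arctan2(e[1],e[0])).round(2)-90)
f=[q(u,.066) for u in((356,194),(445,198),(445,233),(349,231))]
print("fence",np.round(f,4),[np.linalg.norm(f[i]-f[i-1]).round(4) for i in range(4)])
g=[q(u,.066) for u in((354,67),(456,71))];print("pad inner?",np.round(g,4),np.linalg.norm(g[0]-g[1]).round(4))
g2=[q(u,.066) for u in((354,64),(459,68))]
yaw=25.5;a=np.radians(yaw);X=np.array([np.cos(a),np.sin(a)]);Y=np.array([-X[1],X[0]])
for n,P,cx,cy in(("A",A,-46,38),("B",B,-46,-38),("fL",f[0],-28,25),("fR",f[1],-28,-25),("fnR",f[2],-46,-25),("fnL",f[3],-46,25)):
    print(n,"origin",(P[:2]-X*cx/1e3-Y*cy/1e3).round(4))
i=cv2.resize(c["frame"][20:160,200:320,::-1],None,fx=5,fy=5,interpolation=cv2.INTER_CUBIC);cv2.imwrite("pics/w4c.png",i[:600])
E
```

```text
[0.4055 0.267  0.008 ] [0.4343 0.1968 0.008 ] width 0.0759
side yaw 22.66
side yaw 23.16
end yaw 22.269999999999996
fence [[0.4278 0.259  0.066 ]
 [0.4456 0.2179 0.066 ]
 [0.4299 0.2099 0.066 ]
 [0.4093 0.2545 0.066 ]] [np.float64(0.019), np.float64(0.0447), np.float64(0.0176), np.float64(0.0491)]
pad inner? [[0.481  0.2842 0.066 ]
 [0.5006 0.2401 0.066 ]] 0.0483
A origin [0.4634 0.2525]
B origin [0.4594 0.2509]
fL origin [0.4638 0.2485]
fR origin [0.4601 0.2526]
fnR origin [0.4607 0.2523]
fnL origin [0.4616 0.2517]
```

View pics/w4c.png

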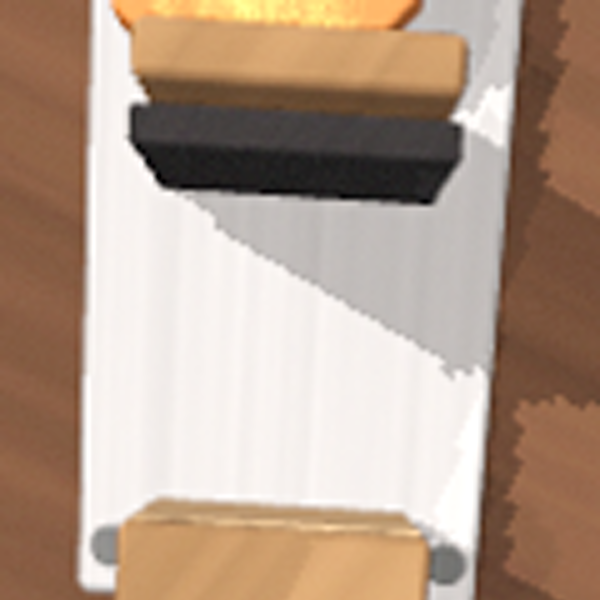

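The crop confirms it: fence top inner edge from (125,518) to (425,530), pad top inner edge from (132,142) to (462,156) in crop pixels. The bed is clear.

```bash
python3 - <<'E'
from h import *
c,s,t=pickle.load(open('c4.pkl','rb'))
q=lambda u,z:ray(c,np.array(u)/5+[200,20],z)[0]
fL,fR,pL,pR=[q(u,.066) for u in((123,519),(426,531),(132,142),(462,156))]
for P,Q in((fL,fR),(pL,pR)):
    e=P-Q;print(np.linalg.norm(e).round(4),np.degrees(np.arctan2(e[1],e[0])).round(2)-90)
a=np.radians(22.7);X=np.array([np.cos(a),np.sin(a)]);Y=np.array([-X[1],X[0]])
k=1/1.5625
A=ray(c,np.array((338,215))*k,.008)[0];B=ray(c,np.array((461,223))*k,.008)[0]
mf=(fL+fR)[:2]/2;mp=(pL+pR)[:2]/2;mb=(A+B)[:2]/2
print("slot gap",((mp-mf)@X).round(4),"lateral",((mp-mf)@Y).round(4))
o1=mf+.028*X;o3=mb+.046*X;print("origin fence",o1,"bed",o3,"mid slot",(mf+mp)/2)
E
```

```text
0.0476 23.739999999999995
0.049 23.709999999999994
slot gap 0.0549 lateral -0.0005
origin fence [0.46234916 0.2504167 ] bed [0.46232262 0.24962895] mid slot [0.46194171 0.24998523]
```

```bash
python3 -c "
from h import *
go([.462,.250,.20],-67)"
```

```text
t 10.2 offset [-0.56 -7.99  4.82] rot [ 0.06 -0.    2.8 ] j6 78.0
```

Request:
arm_command(
  targets=[
    {"offset": [-0.1,-2,0.5],"rot": [0,0,1],"gripper": 1},
    {"offset": [-0.3,-4.5,2],"rot": [0,0,2],"gripper": 1},
    {"offset": [-0.5,-7,4],"rot": [0,0,2.8],"gripper": 1},
    {"offset": [-0.55,-8,4.8],"rot": [0,0,2.8],"gripper": 1},
    {"offset": [-0.55,-8,4.8],"rot": [0,0,2.8],"gripper": 1},
    {"offset": [-0.55,-8,4.8],"rot": [0,0,2.8],"gripper": 1},
    {"offset": [-0.55,-8,4.8],"rot": [0,0,2.8],"gripper": 1},
  ],
)

```text
time_s: 10.9
position: [0.4606, 0.2503, 0.2014]
tcp_rot: [[0.392, -0.92, -0.001], [-0.92, -0.392, -0.0], [-0.0, 0.001, -1.0]]
force: [0.1, -0.3, -1.6]
opening: 0.711
```

```bash
python3 - <<'E'
from h import *
go([.462,.250,.097],-67)
c=snap('wrist',None);s=snap('scene',None);pickle.dump((c,s),open('c5.pkl','wb'))
f=c["frame"][:230,100:420,::-1];a=cv2.resize(f,(640,460),interpolation=cv2.INTER_CUBIC);
P=[[ .462,.250,.06]];u=proj(s,P)[0].astype(int);print(u)
g=s["frame"][max(u[1]-75,0):u[1]+75,u[0]-50:u[0]+50,::-1];g=cv2.resize(g,None,fx=.01+460/g.shape[0]-.01,fy=460/g.shape[0],interpolation=cv2.INTER_CUBIC)
g=g[:,:160] if g.shape[1]<160 else cv2.resize(g,(160,460))
cv2.imwrite("pics/w5.png",np.hstack([a,g]))
E
```

```text
t 10.9 offset [ 0.08 -0.13 10.44] rot [0.06 0.   0.08] j6 83.2
[320 215]
```

View pics/w5.png

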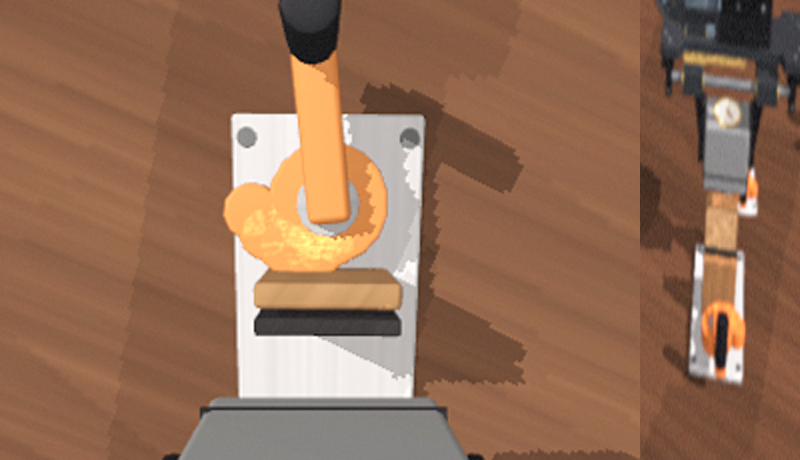

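The lever, jaw and bed's far end are clear in this view: far bed corners at (231,114) and (425,116), pad top inner edge from (254,318) to (401,317), post at about (310,50). The barometer is still held square.

```bash
python3 - <<'E'
from h import *
c,s=pickle.load(open('c5.pkl','rb'))
q=lambda u,z:ray(c,np.array(u)/2+[100,0],z)[0]
A,B=q((231,114),.008),q((425,116),.008);C,D=q((239,396),.008),q((413,396),.008)
yw=lambda e:np.degrees(np.arctan2(e[1],e[0])).round(2)
print("w",np.linalg.norm(A-B),np.linalg.norm(C-D),"yaws",yw(A-B)-90,yw(A-C),yw(B-D))
a=np.radians(23);X=np.array([np.cos(a),np.sin(a)]);Y=np.array([-X[1],X[0]])
print("o far bed",(A+B)[:2]/2-.104*X)
p=[q(u,.066) for u in((254,318),(401,317))];print("pad",np.linalg.norm(p[0]-p[1]),yw(p[0]-p[1])-90)
m=(p[0]+p[1])[:2]/2;print("o pad (a~.1)",m-.027*X)
st=bot.read_state();o=np.array([.462,.250])
print("tcp in clamp",(st["position"][:2]-o)@X,(st["position"][:2]-o)@Y)
for u in((310,0),(281,5),(341,5)):print("post",[(q(u,.082)[:2]-o)@v for v in(X,Y)])
E
```

```text
w 0.07559385571266336 0.07545064972921847 yaws 22.549999999999997 22.81 22.74
o far bed [0.46144145 0.2494563 ]
pad 0.04924404452883303 23.489999999999995
o pad (a~.1) [0.46775518 0.25254321]
tcp in clamp -0.00081980006288879 0.0009580122706555163
post [np.float64(0.12460697692519586), np.float64(0.005381742617129076)]
post [np.float64(0.1233478530741377), np.float64(0.013437191692741893)]
post [np.float64(0.12337672032346175), np.float64(-0.003221230581735797)]
```

Request:
arm_command(
  targets=[
    {"offset": [0.05,-0.05,2.5],"rot": [0,0,0.2],"gripper": 1},
    {"offset": [0.05,-0.05,5],"rot": [0,0,0.2],"gripper": 1},
    {"offset": [0.05,-0.05,7.5],"rot": [0,0,0.2],"gripper": 1},
    {"offset": [0.05,-0.05,9],"rot": [0,0,0.2],"gripper": 1},
    {"offset": [0.05,-0.05,9.8],"rot": [0,0,0.2],"gripper": 1},
    {"offset": [0.05,-0.05,10.2],"rot": [0,0,0.2],"gripper": 1},
    {"offset": [0.05,-0.05,10.4],"rot": [0,0,0.2],"gripper": 1},
    {"offset": [0.05,-0.05,10.4],"rot": [0,0,0.2],"gripper": 1},
  ],
)

```text
time_s: 11.8
position: [0.4626, 0.2508, 0.0975]
tcp_rot: [[0.389, -0.921, 0.001], [-0.921, -0.389, 0.0], [0.0, -0.001, -1.0]]
force: [0.2, 0.3, -3.3]
opening: 0.707
```

```bash
python3 -c "
from h import *
go([.462,.250,.0958],-67.2);print(bot.read_state()['force'])"
```

```text
t 11.8 offset [0.05 0.08 0.17] rot [-0.07 -0.01  0.1 ] j6 83.4
[ 0.22276747  0.3188354  -3.25844354]
```

Still carrying the full weight, with no contact with the fence or jaw. I lower slowly until it touches.

Request:
arm_command(
  targets=[
    {"offset": [0,0,0.08],"rot": [0,0,0],"gripper": 1},
    {"offset": [0,0,0.13],"rot": [0,0,0],"gripper": 1},
    {"offset": [0,0,0.18],"rot": [0,0,0],"gripper": 1},
    {"offset": [0,0,0.18],"rot": [0,0,0],"gripper": 1},
  ],
)

```text
time_s: 12.2
position: [0.4625, 0.2508, 0.0959]
tcp_rot: [[0.389, -0.921, 0.001], [-0.921, -0.389, 0.0], [0.0, -0.001, -1.0]]
force: [-0.4, -0.6, 4.9]
opening: 0.707
```

Request:
arm_command(
  targets=[
    {"offset": [0,0,0],"rot": [0,0,0],"gripper": 0.3},
    {"offset": [0,0,0],"rot": [0,0,0],"gripper": 0},
    {"offset": [0,0,0],"rot": [0,0,0],"gripper": 0},
    {"offset": [0,0,0],"rot": [0,0,0],"gripper": 0},
    {"offset": [0,0,-2],"rot": [0,0,0],"gripper": 0},
    {"offset": [0,0,-6],"rot": [0,0,0],"gripper": 0},
    {"offset": [0,0,-10],"rot": [0,0,0],"gripper": 0},
    {"offset": [0,0,-13],"rot": [0,0,0],"gripper": 0},
  ],
)

```text
time_s: 13.0
position: [0.4626, 0.2508, 0.227]
tcp_rot: [[0.389, -0.921, 0.002], [-0.921, -0.389, 0.001], [0.0, -0.002, -1.0]]
force: [0.4, 0.3, 1.2]
opening: 1.0
```

```bash
python3 - <<'E'
from h import *
c=snap('wrist','w6.png');pickle.dump(c,open('c6.pkl','wb'))
st=bot.read_state();print(st["position"],st["opening"])
print(proj(c,[[.462,.25,.066]])*1.5625)
E
```

```text
[0.46472519 0.25159069 0.23118709] 0.9976902871967313
[[410.94271311 311.65813056]]
```

View pics/w6.png

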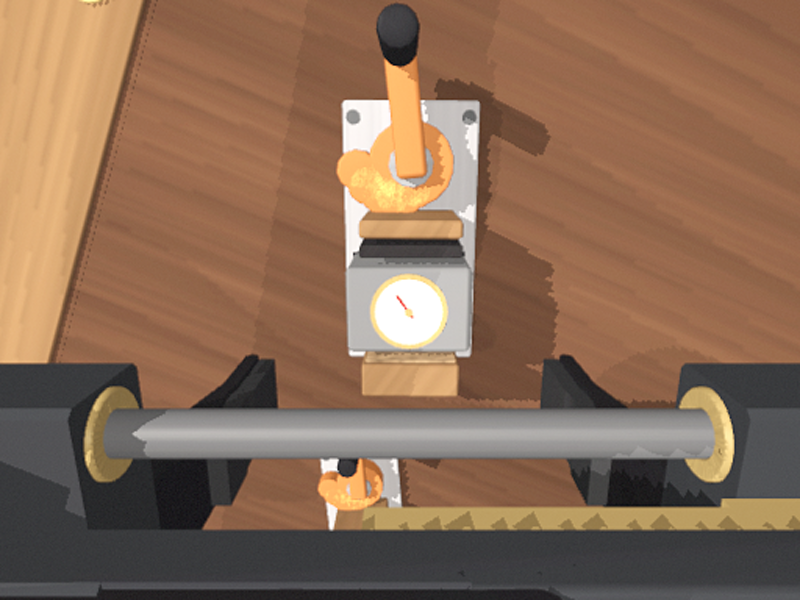

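The barometer stands upright mid-slot, dial at (409,310) against an expected (411,312), between the fence and the pad. The lever is still open, with the post top near (398,22).

```bash
cat >> h.py <<'E'
O=np.array([.462,.250]);YAW=22.8
def cw(x,y):
    a=np.radians(YAW);return O+np.array([np.cos(a)*x-np.sin(a)*y,np.sin(a)*x+np.cos(a)*y])
def wc(p):
    a=np.radians(-YAW);d=np.asarray(p)[:2]-O;return np.array([np.cos(a)*d[0]-np.sin(a)*d[1],np.sin(a)*d[0]+np.cos(a)*d[1]])
E
python3 - <<'E'
from h import *
c=pickle.load(open('c6.pkl','rb'))
m=mask(c,(0,0,0),(180,255,70),(235,0,275,45));ys,xs=np.nonzero(m);print(xs.min(),xs.max(),ys.min(),ys.max())
k=1/1.5625
for u,z in(((398,21),.082),((398,23),.082),((403,60),.037)):print(wc(ray(c,np.array(u)*k,z)[0]).round(4))
print("pivot",wc(ray(c,np.array((410,165))*k,.037)[0]),"dial",wc(ray(c,np.array((408.5,310))*k,.066)[0]))
p=wc(ray(c,np.array((398,22))*k,.082)[0]);a=np.arctan2(p[1],p[0]-.07);print("angle",a,"r",np.hypot(p[0]-.07,p[1]))
a=.1
q=cw(.07+.055*np.cos(a),.055*np.sin(a));go([*q,.19],YAW+90+np.degrees(a));go([*q,.117],YAW+90+np.degrees(a))
E
```

```text
241 267 3 41
[0.1261 0.0057]
[0.1254 0.0057]
[0.1191 0.0041]
pivot [0.06962783 0.00056091] dial [0.00084669 0.00120529]
angle 0.10199567467216772 r 0.05603966790469536
t 13.05 offset [ -0.49 -12.12   4.24] rot [-0.58 -0.09 -5.62] j6 83.4
t 13.05 offset [ -0.5  -12.04  11.54] rot [-0.58 -0.09 -5.62] j6 83.4
```

Request:
arm_command(
  targets=[
    {"offset": [-0.2,-4,0],"rot": [0,0,-2],"gripper": 0.3},
    {"offset": [-0.4,-8,2],"rot": [0,0,-4],"gripper": 0.3},
    {"offset": [-0.5,-11,4],"rot": [0,0,-5.6],"gripper": 0.3},
    {"offset": [-0.5,-12.1,4.5],"rot": [0,0,-5.6],"gripper": 0.3},
    {"offset": [-0.5,-12.1,4.5],"rot": [0,0,-5.6],"gripper": 0.3},
    {"offset": [-0.5,-12.1,4.5],"rot": [0,0,-5.6],"gripper": 0.3},
  ],
)

```text
time_s: 13.65
position: [0.5704, 0.3019, 0.1798]
tcp_rot: [[0.477, -0.879, -0.002], [-0.879, -0.477, -0.001], [-0.0, 0.002, -1.0]]
force: [-0.9, 0.2, 0.2]
opening: 0.707
```

```bash
python3 - <<'E'
from h import *
a=.1
q=cw(.07+.055*np.cos(a),.055*np.sin(a));go([*q,.118],YAW+90+np.degrees(a));st=bot.read_state();print(wc(st["position"]),st["opening"],st["position"])
E
```

```text
t 13.65 offset [ 0.08 -0.47  6.18] rot [ 0.14  0.03 -0.05] j6 79.5
[0.12008105 0.00582551] 0.7065258734972873 [0.57044082 0.3019036  0.17983035]
```

Request:
arm_command(
  targets=[
    {"offset": [0,-0.4,1],"rot": [0,0,0],"gripper": 0.3},
    {"offset": [0,-0.4,3],"rot": [0,0,0],"gripper": 0.3},
    {"offset": [0,-0.4,5],"rot": [0,0,0],"gripper": 0.3},
    {"offset": [0,-0.4,6],"rot": [0,0,0],"gripper": 0.3},
    {"offset": [0,-0.4,6.1],"rot": [0,0,0],"gripper": 0.3},
    {"offset": [0,-0.4,6.1],"rot": [0,0,0],"gripper": 0.7},
    {"offset": [0,-0.4,6.1],"rot": [0,0,0],"gripper": 1},
    {"offset": [0,-0.4,6.1],"rot": [0,0,0],"gripper": 1},
  ],
)

```text
time_s: 14.45
position: [0.5758, 0.3045, 0.1202]
tcp_rot: [[0.477, -0.879, 0.002], [-0.879, -0.477, 0.001], [0.0, -0.002, -1.0]]
force: [-0.1, 0.5, -0.7]
opening: 0.51
```

Request:
arm_command(
  targets=[
    {"offset": [0,0,0],"rot": [0,0,0],"gripper": 1},
    {"offset": [0,0,0],"rot": [0,0,0],"gripper": 1},
    {"offset": [0,0,0],"rot": [0,0,0],"gripper": 1},
    {"offset": [0,0,0],"rot": [0,0,0],"gripper": 1},
    {"offset": [0,0,0],"rot": [0,0,0],"gripper": 1},
  ],
)

```text
time_s: 14.95
position: [0.5755, 0.3041, 0.1193]
tcp_rot: [[0.477, -0.879, 0.001], [-0.879, -0.477, -0.0], [0.0, -0.0, -1.0]]
force: [0.8, -1.2, 0.5]
opening: 0.199
```

```bash
cat > arc.py <<'E'
from h import *
import sys
a1=float(sys.argv[1]);n=int(sys.argv[2])
st=bot.read_state();p=wc(st["position"]);a=np.arctan2(p[1],p[0]-.07);M=st["tcp_rot"]
print(p.round(4),"angle",a,"open mm",st["opening"]*87,st["force"].round(1),st["time_s"],st["position"][2])
for b in np.linspace(a,a1,n+1)[1:]:
    d=cw(.07+.055*np.cos(b),.055*np.sin(b))-st["position"][:2]
    print((M.T@[*d,0]*100)[:2].round(2),"rotz",np.degrees(a-b).round(1))
E
python3 arc.py .85 8
```

```text
[0.1256 0.0059] angle 0.10619562563925251 open mm 17.345893722055713 [ 0.8 -1.2  0.5] 14.95 0.11926460679708514
[-0.51  0.12] rotz -5.3
[-1.02  0.19] rotz -10.7
[-1.51  0.31] rotz -16.0
[-2.    0.48] rotz -21.3
[-2.46  0.69] rotz -26.6
[-2.91  0.94] rotz -32.0
[-3.32  1.24] rotz -37.3
[-3.71  1.57] rotz -42.6
```

Request:
arm_command(
  targets=[
    {"offset": [-0.5,0.05,0],"rot": [0,0,-5.3],"gripper": 1},
    {"offset": [-1.0,0.15,0],"rot": [0,0,-10.7],"gripper": 1},
    {"offset": [-1.5,0.3,0],"rot": [0,0,-16],"gripper": 1},
    {"offset": [-2.0,0.5,0],"rot": [0,0,-21.3],"gripper": 1},
    {"offset": [-2.45,0.7,0],"rot": [0,0,-26.6],"gripper": 1},
    {"offset": [-2.9,0.95,0],"rot": [0,0,-32],"gripper": 1},
    {"offset": [-3.3,1.25,0],"rot": [0,0,-37.3],"gripper": 1},
    {"offset": [-3.7,1.55,0],"rot": [0,0,-42.6],"gripper": 1},
  ],
)

```text
time_s: 15.75
position: [0.5445, 0.3296, 0.1193]
tcp_rot: [[0.947, -0.321, 0.002], [-0.321, -0.947, 0.001], [0.001, -0.001, -1.0]]
force: [0.7, -1.3, 0.5]
opening: 0.2
```

```bash
python3 arc.py 1.59 8
```

```text
[0.1069 0.0414] angle 0.84221666788758 open mm 17.413495501315637 [ 0.7 -1.3  0.5] 15.75 0.11926338649832144
[-0.51  0.07] rotz -5.4
[-1.02  0.14] rotz -10.7
[-1.52  0.25] rotz -16.1
[-2.01  0.42] rotz -21.4
[-2.48  0.62] rotz -26.8
[-2.93  0.88] rotz -32.1
[-3.35  1.17] rotz -37.5
[-3.75  1.5 ] rotz -42.8
```

Request:
arm_command(
  targets=[
    {"offset": [-0.5,0.05,0],"rot": [0,0,-5.4],"gripper": 1},
    {"offset": [-1.0,0.15,0],"rot": [0,0,-10.7],"gripper": 1},
    {"offset": [-1.5,0.25,0],"rot": [0,0,-16],"gripper": 1},
    {"offset": [-2.0,0.4,0],"rot": [0,0,-21.4],"gripper": 1},
    {"offset": [-2.45,0.6,0],"rot": [0,0,-26.8],"gripper": 1},
    {"offset": [-2.9,0.85,0],"rot": [0,0,-32],"gripper": 1},
    {"offset": [-3.35,1.15,0],"rot": [0,0,-37.5],"gripper": 1},
    {"offset": [-3.75,1.5,0],"rot": [0,0,-42.8],"gripper": 1},
  ],
)

```text
time_s: 16.55
position: [0.5049, 0.3278, 0.1193]
tcp_rot: [[0.913, 0.408, 0.004], [0.408, -0.913, 0.002], [0.004, -0.0, -1.0]]
force: [8.8, 1.8, -6.5]
opening: 0.199
```

```bash
python3 arc.py 1.62 1
```

```text
[0.0697 0.0551] angle 1.5755681858582486 open mm 17.353490595050033 [ 8.8  1.8 -6.5] 16.55 0.11934885488757985
[-0.24  0.01] rotz -2.5
```

The angle reads 1.576 with reaction force rising to about 9 N, so the lever is at its stop. I release, lift and look.

Request:
arm_command(
  targets=[
    {"offset": [0,0,0],"rot": [0,0,0],"gripper": 0.6},
    {"offset": [0,0,0],"rot": [0,0,0],"gripper": 0.4},
    {"offset": [0,0,0],"rot": [0,0,0],"gripper": 0.4},
    {"offset": [0,0,-2],"rot": [0,0,0],"gripper": 0.4},
    {"offset": [0,0,-6],"rot": [0,0,0],"gripper": 0.4},
    {"offset": [0,0,-10],"rot": [0,0,0],"gripper": 0.4},
    {"offset": [-2,3,-13],"rot": [0,0,0],"gripper": 0.4},
    {"offset": [-4,6,-13],"rot": [0,0,0],"gripper": 0.4},
  ],
)

```text
time_s: 17.35
position: [0.4935, 0.2571, 0.2536]
tcp_rot: [[0.913, 0.407, 0.01], [0.407, -0.913, 0.003], [0.01, 0.001, -1.0]]
force: [1.2, -0.5, -0.8]
opening: 0.596
```

Request:
arm_command(
  targets=[
    {"offset": [0,0,0],"rot": [0,0,0],"gripper": 0.4},
    {"offset": [0,0,0],"rot": [0,0,0],"gripper": 0.4},
    {"offset": [0,0,0],"rot": [0,0,0],"gripper": 0.4},
  ],
)

```text
time_s: 17.65
position: [0.4914, 0.2568, 0.2488]
tcp_rot: [[0.914, 0.405, -0.0], [0.405, -0.914, 0.0], [-0.0, -0.0, -1.0]]
force: [0.1, 0.2, 0.4]
opening: 0.603
```

```bash
python3 - <<'E'
from h import *
c=snap('wrist','w7.png');pickle.dump(c,open('c7.pkl','wb'))
st=bot.read_state();print(st["position"],st["force"],st["time_s"])
print(proj(c,[[*cw(-.006,0),.066],[*cw(.07,.055),.082]])*1.5625)
E
```

```text
[0.49141186 0.2570031  0.24858888] [ 0.59987012  0.36969384 -0.09287155] 17.7
[[341.20943351 289.71342585]
 [495.99808821 187.98863708]]
```

View pics/w7.png

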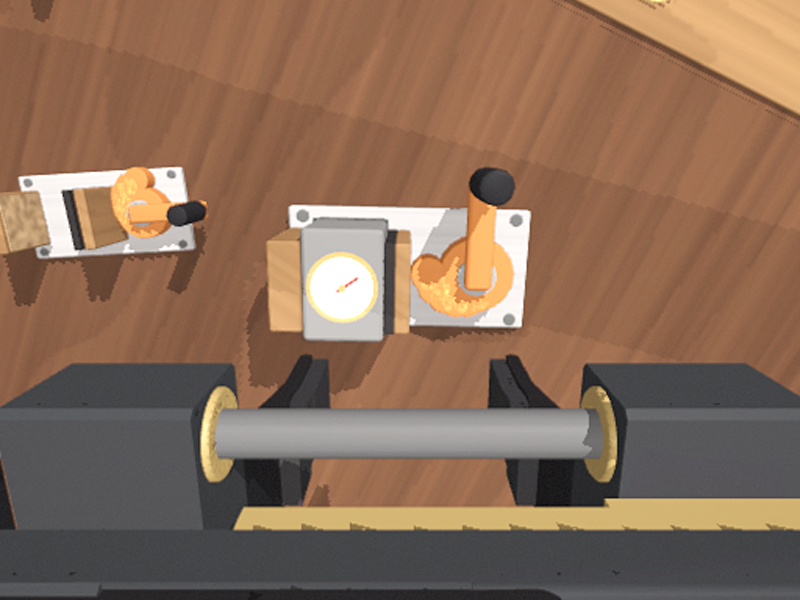

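The lever is along clamp +y with its post at (493,185), against (496,188) expected at the stop. The barometer is tight between fence and pad, dial at (342,288) against (341,290) expected. The fingers are clear.

```bash
python3 -c "
from rig import ticket
print(ticket.hand_in())"
```

```text
the job is handed in; nothing more can be done
None
```

The barometer is stowed in the larger grey cam clamp with the orange lever at its stop, and the job is handed in at about 17.7 s of the 67 s allowed.

**What I did:**
- Lifted the barometer out of the rest across its broad faces.
- Set it down on the open table and gripped it again across its narrow ends.
- Stood it mid-slot on the clamp bed, lowering until it touched, and let go with the lever still open at about 0.1 rad.
- Pinched the post, led the lever round the arc, then released it and lifted clear.

**Last checks:**
- **Lever:** the measured angle was about 1.576 rad, and the reaction force rose to about 9 N at the stop.
- **Barometer:** the last wrist picture shows it upright and square, touching the fence and pad. The dial sits within about 2 px (800-px-wide picture) of where it should be.
- **Robot:** the wrist force is about zero and the fingers touch nothing.

No check failed or disagreed by more than about 3 mm. The pad and fence forces could not be measured directly. I did not picture the cup, weights and eraser again after the first view, but the arm never moved close to them.

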